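Clear the hand lamp off its dock and shut the cabinet

TASK

The hand lamp standing on its charging dock is in the way of the open cabinet door. Lift the lamp off the dock, set it down gently and upright with its whole base on the round cork mat and let go, then push the cabinet door shut until it clicks home on its catch. Never let the door touch the lamp, and leave the other things on the bench where they are.

Things in the scene. Friction and masses are not known exactly. Their poses are not given: they have to be found in the camera images.
- lamp_center (a point): Centre of the hand lamp, half-way up: a lantern 170 mm tall with a round black base 84 mm across, clear middle and grey cap (82 mm across, its top 30 mm above this point); mass about 0.4 to 0.6 kg. The underside is 85 mm below this point. On top is a rigid arched handle: a straight level round bar 14 mm thick, its axis 80 mm above this point, running 66 mm along the lamp's own x axis, with a post at each end; 43 mm free height under the bar. Lamp z is up.
- lamp: The hand lamp as a whole; origin at the centre of its underside, x along its handle bar, z up.
- dock: Fixed black charging dock, 104 mm square; the lamp stands 20 mm above the bench inside a round collar (inner radius 46 mm) whose top is 32 mm above the bench, so the lamp must be lifted, not slid. Origin at the centre of its underside. The door passes over it freely.
- mat_top (a point): Centre of the top face of the fixed round cork mat, 150 mm across, 4 mm thick, where the lamp shall stand.
- cabinet: Fixed grey steel cabinet: 180 mm deep (its x), 225 mm wide (its y), 188 mm tall. Origin at the centre of its underside; its front, where the door is, faces its own -x, and lies 90 mm from the origin.
- door_hinge (a point): A point on the upright hinge line of the cabinet door, 110 mm above the bench, at the cabinet's +y front corner; it does not move, axes as the cabinet's.
- cab_door (a joint): Door opening angle: 0 is shut, grows as it opens (clockwise from above), up to 1.7 rad. At 0 the door runs from the hinge along the cabinet's -y; at angle a it points along the cabinet's direction (-sin a, -cos a). It swings freely with slight friction and stays where left. A sprung roller catch resists from about 0.09 to 0.04 rad (2 to 4 N at the free edge), then draws the door in to 0.
- door_face (a point): Point on the outer face of the door (the face to push on), 165 mm from the hinge line, 110 mm above the bench; its -x axis points out of that face. The door is 210 mm wide, spans heights 45 to 175 mm, and is 15 mm thick, all of it outside the hinge line. A small striker on its inner face near the free edge reaches in 23 mm.
- can_mid (a point): Middle of a bystander spray can, 64 mm across, 190 mm tall, upright.
- jar_mid (a point): Middle of a bystander clear screw jar, 84 mm across, 100 mm tall, upright.
- mug_mid (a point): Middle of a bystander white mug, 80 mm across with a handle at its +y, 90 mm tall, upright.
- tape_mid (a point): Middle of a bystander cardboard tape roll, 96 mm across, 50 mm tall, lying flat.
- meter_mid (a point): Middle of a bystander yellow multimeter lying flat, 80 x 150 mm, 42 mm tall.
- driver_grip (a point): Handle of a bystander screwdriver lying flat at the back.
Things that resemble listed ones, but are neither listed nor needed, are in the scene too. There is more than one size of the part that bears mat_top; the job needs the smallest.

How it is judged (in metres and radians):
On the way, in this order (a step that is already met when the one before it is completed fails the run):
1. the lamp has been lifted clear of the dock (height (world z) of lamp_center above 0.145 m), for 0.1 s.
2. the lamp stands upright with its whole base on the cork mat, let go (horizontal distance between lamp_center and mat_top below 0.033 m and angle between lamp_center's own z axis and vertical below 0.08 rad and height (world z) of lamp_center below 0.094 m and linear speed of lamp below 0.02 m/s and contact force between the fingers and lamp below 0.2 N), for 0.3 s.
3. the door is shut on its catch (value of joint cab_door below 0.02 rad), for 0.3 s.
At the end, for the whole second after the job is handed in: The lamp stands upright (within 0.08 rad), still and released, its centre within 33 mm of the mat's centre so that its whole base is on the mat, and the cabinet door is shut on its catch (under 0.02 rad) (all of step 2 and value of joint cab_door below 0.02 rad); the robot touches nothing.
It fails at once if a bystander is pushed away (30 mm) or knocked over (distance of any of can_mid, jar_mid, mug_mid, tape_mid, meter_mid, driver_grip from where it was at the start of the episode above 0.03 m).
It fails at once if the lamp is tipped beyond 0.6 rad (angle between lamp_center's own z axis and vertical above 0.6 rad).
It fails at once if the door touches the lamp (more than 1 N) (contact force between cab_door and lamp above 1 N).
It fails at once if the lamp is dropped (it moves at over 0.4 m/s while the fingers do not hold it, as after a fall of about 10 mm) (linear speed of lamp above 0.4 m/s and contact force between the fingers and lamp below 0.2 N).
It also fails if it takes over 64 s, if anything falls off the work surface, if the arm or the gripper's body presses on something with over 40 N, if the wrist force passes 120 N, or if a joint passes its speed limit or range.

ROBOT

A 6-joint arm with a two-finger parallel gripper is mounted at the origin on the work surface. World frame = base frame: x ahead of the robot, y to its left, z up, the work surface at z = 0. Lengths are in mm, angles in degrees, forces in N, time in s.
With the tool pointing down it reaches from about 350 to 850 mm from the base axis. Payload 8.1 kg.
Tool frame: the origin (TCP) lies between the finger pads; the fingertips stand 25 mm ahead of it and the grasp point (between the pads) lies 6 mm ahead of it (r.tcp_to_tips is the distance from the TCP to the fingertips, in mm); z points along the fingers, y is the line along which they close (so a half turn about z gives the same grasp; the last joint's range is limited). The gripper opens to 85 mm and grips with 20 to 120 N. Pads are 22 mm wide; open, the fingers measure 114 mm over their backs; the gripper's body (76 mm by 85 mm) begins 54 mm behind the grasp point. The pads swing forward as they close: fully open they stand 13 mm farther back than shut.
Start: joints at [-74.336, 7.471, 85.268, -0, 87.261, -4.893], TCP at [210.711, -561.789, 256.292] pointing down, gripper open.
Joint ranges: [-169.43, 169.43], [-51.17, 129.36], [1.28, 143.12], [-76.62, 256.62], [0, 156.53], [-152.29, 152.29]. Speed limits (degrees/s): [136.94, 136.94, 159.86, 180, 180, 180].

INTERFACE

Orientations are given as [roll, pitch, yaw] about the fixed x, y, z axes, in that order (R = Rz(yaw) Ry(pitch) Rx(roll)).
In Python, from bench import r gives the robot as it stands.
- The arm moves only by the tool apply_moves, never from a script. Its arguments are lists of equal length, an entry for each row: "angular": the turn, a rotation vector about the world's x, y, z in units of 8 degrees (1.0 is 8 degrees), a list of three; "travel": the shift along the world's x, y, z in units of 40 mm (1.0 is 40 mm), a list of three; "jaw": the opening, from 0 (shut) to 1 (fully open). A call has 1 to 20 rows; each row shifts and turns the commanded pose from where the row before left it; what a row does not reach is not made up. A row lasts 1/8 s, in which the tool goes at most 62.5 mm and 10.7 degrees, less where a joint would pass 70% of its speed; a pose out of reach is approached as far as the arm can. A call is refused whole if a number of a shift passes 1 or a number of a turn 1, either way. A call with a gripper value outside its range is refused whole. The fingers move at their own pace and stop on an object; "force" is the grip in N (left out, the last holds). Time passes only in rows, so rows that do not move let the fingers close. It gives the time, the measured TCP pose, the force, the opening and the grip force at its end, in the units of the state.
- r.sense(): the state, without advancing time (a new reading comes with each control period).
- r.snapshot(name): name is "scene" or "side" or "wrist"; returns a dict with "color" (480x640x3 uint8, red, green, blue), "fx", "fy", "cx", "cy" (pixels), "R" (3x3) and "t" (3): a world point X has camera coordinates R X + t; the wrist camera has in their place "mount" (4x4, takes a point from camera to tool coordinates, whose origin is the TCP and whose axes are the flange's). Camera axes: x right, y down, z forward; pixel columns grow to the right and rows downward; lengths in mm; the calibration is good to about 2 mm. The wrist camera is an equidistant fisheye: a pixel r from the principal point sees the ray r / f radians off the axis. A picture is of the moment at which its call begins: read the wrist's pose just before it. There is no depth.
- r.hand_in(): hands the job in; it is judged then, once.
The state is a dict: "time": time; "joint_pos": joint angles; "qd": joint speeds; "joint_efforts": joint torques, N m; "tool_pos": TCP position; "tcp_rot": TCP orientation; "ft_force": force on the tool from outside, world axes, zero at the start; "wrist_torque": the same for the moment, N m; "finger_gap": finger opening in mm; "grip_force": force on a finger pad.
Only numpy, scipy, OpenCV 4.12 (cv2) and the standard library are available. Lean on these libraries where they do the work, as an engineer would, in place of code of your own. Each camera call takes 0.05 s, during which the arm holds its last target. There are 200 camera calls.

## Working session

There is one attempt and no reset: what is moved stays moved. The work goes in short steps, Python scripts to look and compute and a tool call to move; the robot and the scene stay as the last step left them, time stands still between calls to the robot, and variables do not carry over. Pictures are saved under pics/ and viewed, at most 10 in all, crops included, and the job is handed in when it is done.

Besides the shell and the picture viewer there is one more tool, called after "Emit:" as name(argument=value, ...), one argument or row to a line, values as JSON. apply_moves: Moves the arm, as the interface text tells. Its arguments: {"type":"object","properties":{"angular":{"type":"array"},"travel":{"type":"array"},"jaw":{"type":"array"},"force":{"type":"number"}},"required":["angular","travel","jaw"]}

```bash
mkdir -p pics; python3 - <<'E'
from bench import r
import cv2
print(r.sense())
for n in ("scene","side"):
    s=r.snapshot(n); cv2.imwrite(f"pics/{n}0.png",s["color"][:,:,::-1])
    print(n,s["fx"],s["fy"],s["cx"],s["cy"],s["R"],s["t"])
E
```

```text
{'time': 0.0, 'joint_pos': array([-7.43362177e+01,  7.51678402e+00,  8.53291647e+01, -1.73390168e-04,
        8.72602364e+01, -4.89244149e+00]), 'qd': array([ 0.05375831,  0.02771319,  0.04667788,  0.11657563,  0.03412355,
       -0.0359039 ]), 'joint_efforts': array([ 4.37448443e-04, -5.69396496e+01, -5.00555241e+01, -4.04028742e-04,
        1.45590454e-02, -6.20222158e-05]), 'tool_pos': array([ 210.56739601, -561.30766377,  255.2280015 ]), 'tcp_rot': array([-1.79894187e+02, -8.88349588e-03,  2.05562240e+01]), 'ft_force': array([0.38858835, 0.42220319, 0.43806684]), 'wrist_torque': array([ 0.01843656, -0.00936522,  0.07384846]), 'grip_force': 0.0, 'finger_gap': 85.61575331015571}
scene 440.67076954925625 440.67076954925625 327.0489655637451 243.1684610278514 [[-0.01131824  0.99989015 -0.00956987]
 [ 0.74891424  0.00213502 -0.66266349]
 [-0.66257027 -0.0146672  -0.74885614]] [  77.86631839 -323.9141245  1468.00214099]
side 595.5152809613957 595.5152809613957 309.33582945419863 232.96919363036073 [[ 0.9105878   0.41325131  0.00729509]
 [ 0.27638701 -0.59569805 -0.75415784]
 [-0.30731104  0.6887432  -0.65665267]] [-426.97837137 -108.35543316 1926.57815061]
```

View pics/scene0.png

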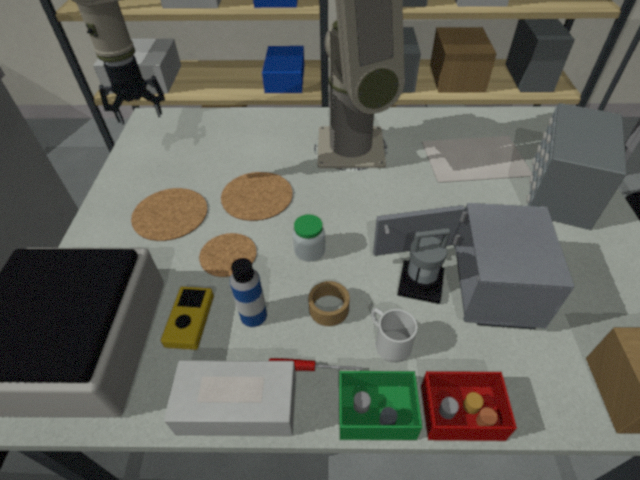

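View pics/side0.png

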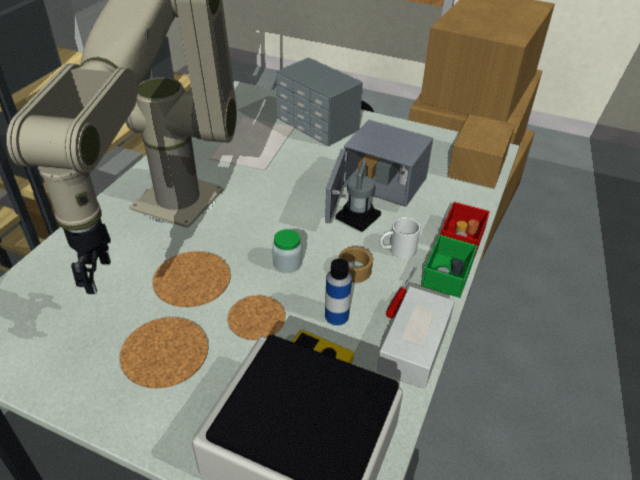

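Scene view: the lamp is at about (427,260) in front of the cabinet, with the door open at (375–465,210–250). The smallest mat is at (228,254), with the can at (248,295), jar at (310,238), mug at (396,333) and tape at (328,302). Side view: lamp at (360,195), smallest mat at (257,316). I'll enlarge the lamp and door next.

```bash
python3 - <<'E'
import cv2
a=cv2.imread("pics/scene0.png")[190:330,370:570]; cv2.imwrite("pics/sc1.png",cv2.resize(a,None,fx=4,fy=4,interpolation=cv2.INTER_CUBIC))
a=cv2.imread("pics/side0.png")[115:235,310:440]; cv2.imwrite("pics/si1.png",cv2.resize(a,None,fx=5,fy=5,interpolation=cv2.INTER_CUBIC))
E
```

```text
(no output)
```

View pics/sc1.png

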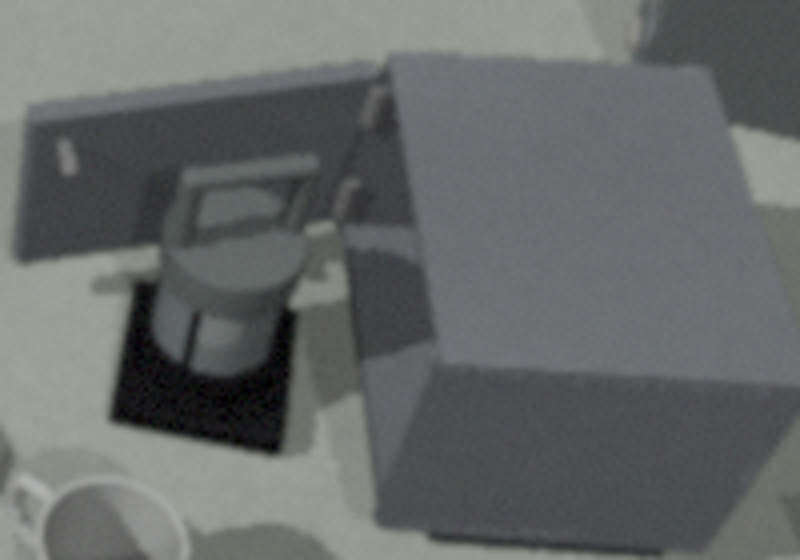

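View pics/si1.png

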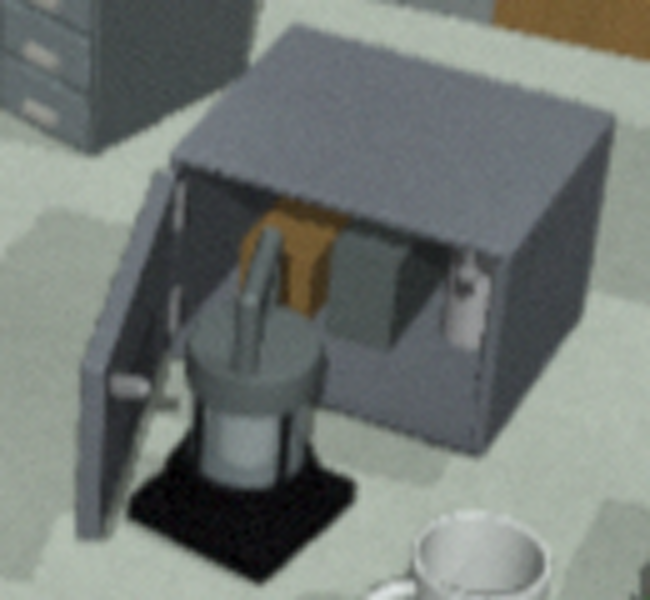

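```bash
cat > cam.py <<'E'
import numpy as np
C={"scene":(440.67,327.05,243.17,[[-0.01131824,0.99989015,-0.00956987],[0.74891424,0.00213502,-0.66266349],[-0.66257027,-0.0146672,-0.74885614]],[77.866,-323.914,1468.002]),
"side":(595.515,309.336,232.969,[[0.9105878,0.41325131,0.00729509],[0.27638701,-0.59569805,-0.75415784],[-0.30731104,0.6887432,-0.65665267]],[-426.978,-108.355,1926.578])}
def back(c,u,v,z):
    f,cx,cy,R,t=C[c];R=np.array(R);o=-R.T@np.array(t);d=R.T@np.array([(u-cx)/f,(v-cy)/f,1]);return o+d*(z-o[2])/d[2]
E
python3 - <<'E'
from cam import *
import cv2
np.set_printoptions(precision=1,suppress=True)
S=lambda x,y:(370+x/4,190+y/4); T=lambda x,y:(310+x/5,115+y/5)
for n,p,z in [("barL",(183,177),185),("barR",(318,163),185),("hinge",(388,55),188),("frontnear",(437,362),188),("rear1",(708,68),188),("rear2",(800,382),188),("doorfree",(27,106),175),("doorhinge",(383,67),175),
 ("dock l",(112,420),20),("dock r",(278,452),20),("dock ul",(135,285),20),("dock ur",(298,312),20)]: print(n,back("scene",*S(*p),z))
for n,p,z in [("bar near",(247,298),185),("bar far",(271,235),185),("hinge",(174,158),188),("front2",(508,260),188),("rear1",(297,25),188),("rear2",(612,120),188),("doorfree",(95,365),175),("dock l",(130,510),20),("dock b",(260,580),20),("dock r",(355,490),20)]: print("S",n,back("side",*T(*p),z))
for n,u,v,z in [("can top",242,268,190),("jar top",308.5,225,100),("mug top",398,326,90),("tape top",329,299,50),("meter",188,317,42),("bigmat",170,213,4)]: print(n,back("scene",u,v,z))
for c in ("scene","side"):
    im=cv2.imread(f"pics/{c}0.png");h=cv2.cvtColor(im,cv2.COLOR_BGR2HSV);m=cv2.inRange(h,(5,90,90),(20,255,255))
    for k in cv2.findContours(m,0,2)[0]:
        if cv2.contourArea(k)>900:
            w=np.array([back(c,*q[0],4)[:2] for q in k],np.float32);print(c,k.mean((0,1)),cv2.minEnclosingCircle(w))
E
```

```text
barL [570.2 121.6 185. ]
barR [559.7 195.8 185. ]
hinge [477.9 249.2 188. ]
frontnear [695.8 229.8 188. ]
rear1 [488.3 427.3 188. ]
rear2 [707.1 402.2 188. ]
doorfree [506.4  42.4 175. ]
doorhinge [474.2 250.  175. ]
dock l [614.   97.5  20. ]
dock r [636.2 192.1  20. ]
dock ul [510.8 121.8  20. ]
dock ur [532.1 220.8  20. ]
S bar near [567.2 130.1 185. ]
S bar far [557.3 196.4 185. ]
S hinge [475.5 245.3 188. ]
S front2 [693.8 226.7 188. ]
S rear1 [489.2 427.1 188. ]
S rear2 [707.7 401.8 188. ]
S doorfree [507.8  46.  175. ]
S dock l [508.4 111.2  20. ]
S dock b [604.4  83.1  20. ]
S dock r [627.8 188.2  20. ]
can top [ 668.  -239.6  190. ]
jar top [ 461.4 -117.5  100. ]
mug top [740.1  77.8  90. ]
tape top [646.6 -65.6  50. ]
meter [ 691.  -380.3   42. ]
bigmat [ 322.4 -522.9    4. ]
scene [226.4 255.5] ((474.2676086425781, -333.1284484863281), 73.08589935302734)
scene [167.9 214.9] ((320.69989013671875, -525.1243286132812), 105.17383575439453)
scene [253.6 195.8] ((244.40933227539062, -283.5888671875), 105.29808807373047)
side [164.1 349.6] ((315.22088623046875, -524.955078125), 107.69775390625)
side [255.8 317.6] ((468.2414245605469, -334.1661071777344), 75.15692138671875)
side [189.3 278.4] ((238.2217559814453, -283.32562255859375), 107.65059661865234)
side [495.7 102. ] ((839.7892456054688, 1414.9927978515625), 925.4309692382812)
```

The mat is at about (471,-333) and the lamp bar at about (564,161), with yaw near 98°. The hinge is near (477,247) and the door is open about 1.34 rad. Moving above the lamp now.

Emit:
apply_moves(
  angular=[
    [0,0,0.975],
    [0,0,0.975],
    [0,0,0.975],
    [0,0,0.975],
    [0,0,0.975],
    [0,0,0.975],
    [0,0,0.975],
    [0,0,0.975],
    [0,0,0.975],
    [0,0,0.975],
    [0,0,0],
    [0,0,0],
    [0,0,0],
    [0,0,0],
    [0,0,0],
    [0,0,0],
    [0,0,0],
    [0,0,0],
    [0,0,0],
    [0,0,0],
  ],
  travel=[
    [0.8,0.9,0.1],
    [0.8,0.9,0.1],
    [0.8,0.9,0.1],
    [0.8,0.9,0.1],
    [0.8,0.9,0.1],
    [0.8,0.9,0.1],
    [0.8,0.9,0.1],
    [0.8,0.9,0.1],
    [0.8,0.9,0.1],
    [0.8,0.9,0.1],
    [0.08,0.9,0],
    [0.08,0.9,0],
    [0.08,0.9,0],
    [0.08,0.9,0],
    [0.08,0.9,0],
    [0.08,0.9,0],
    [0.08,0.9,0],
    [0.08,0.9,0],
    [0.08,0.9,0],
    [0.08,0.9,0],
  ],
  jaw=[0.7,0.7,0.7,0.7,0.7,0.7,0.7,0.7,0.7,0.7,0.7,0.7,0.7,0.7,0.7,0.7,0.7,0.7,0.7,0.7],
  force=40,
)

```text
time: 2.6
tool_pos: [562.4, 159.4, 295.7]
tcp_rot: [-179.9, 0.0, 98.6]
ft_force: [0.1, 0.3, 0.0]
finger_gap: 59.8
grip_force: 0.0
```

Emit:
apply_moves(
  angular=[
    [0,0,0],
    [0,0,0],
    [0,0,0],
    [0,0,0],
  ],
  travel=[
    [0,0,0],
    [0,0,0],
    [0,0,0],
    [0,0,0],
  ],
  jaw=[0.7,0.7,0.7,0.7],
)

```text
time: 3.1
tool_pos: [562.8, 157.3, 296.3]
tcp_rot: [180.0, 0.0, 98.5]
ft_force: [-0.2, 0.1, 0.3]
finger_gap: 59.6
grip_force: 0.0
```

```bash
python3 - <<'E'
from bench import r
import cv2
s=r.sense();print(s["time"],s["tool_pos"],s["tcp_rot"])
w=r.snapshot("wrist"); cv2.imwrite("pics/w1.png",w["color"][:,:,::-1])
print({k:w[k] for k in w if k!="color"})
E
```

```text
3.1 [562.78564084 157.3346144  296.33899051] [1.79997108e+02 5.53804982e-03 9.84866110e+01]
{'fx': 371.64829954431775, 'fy': 371.64829954431775, 'cx': 323.5684805545423, 'cy': 241.63657530679367, 'mount': array([[ 9.00475766e-04, -9.49832617e-01, -3.12757397e-01,
         7.98848369e+01],
       [ 9.99998452e-01,  3.82605536e-04,  1.71718770e-03,
        -5.93123814e-01],
       [-1.51137817e-03, -3.12758460e-01,  9.49831491e-01,
        -1.17313372e+02],
       [ 0.00000000e+00,  0.00000000e+00,  0.00000000e+00,
         1.00000000e+00]])}
```

View pics/w1.png

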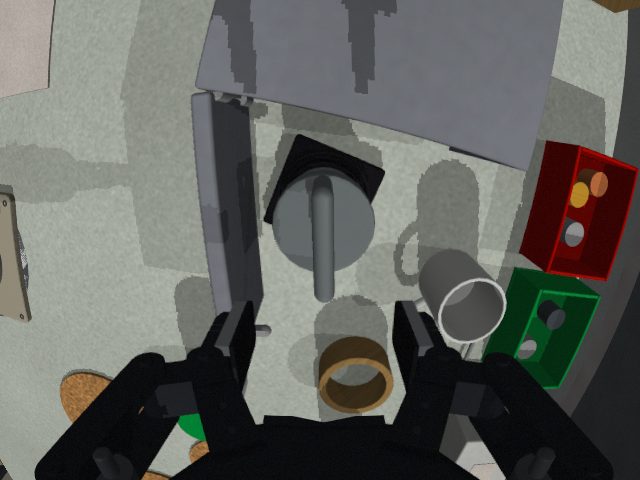

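The bar runs from (322,182) to (324,297), centred between the open fingers. I'll project these two points.

```bash
cat >> cam.py <<'E'
import cv2
from scipy.spatial.transform import Rotation as Ro
def wback(w,pos,rot,u,v,z):
    x,y=(u-w["cx"])/w["fx"],(v-w["cy"])/w["fy"];th=np.hypot(x,y);d=np.array([x/th*np.sin(th),y/th*np.sin(th),np.cos(th)])
    M=w["mount"];A=Ro.from_euler("xyz",rot,degrees=True).as_matrix();o=pos+A@M[:3,3];d=A@M[:3,:3]@d
    return o+d*(z-o[2])/d[2]
E
python3 - <<'E'
from cam import *
from bench import r
s=r.sense();w=r.snapshot("wrist")
for p in [(322,182,185),(324,297,185),(206,92,175),(220,318,175)]: print(wback(w,s["tool_pos"],s["tcp_rot"],*p))
E
```

```text
[555.17781681 200.34382426 185.        ]
[568.16733664 122.44339927 185.        ]
[471.98672783 248.32079051 175.        ]
[493.89203328  86.87141065 175.        ]
```

Emit:
apply_moves(
  angular=[
    [0,0,0.12],
    [0,0,0],
    [0,0,0],
    [0,0,0],
    [0,0,0],
    [0,0,0],
    [0,0,0],
    [0,0,0],
    [0,0,0],
    [0,0,0],
    [0,0,0],
    [0,0,0],
    [0,0,0],
    [0,0,0],
  ],
  travel=[
    [-0.025,0.1,-0.3],
    [0,0,-0.4],
    [0,0,-0.5],
    [0,0,-0.5],
    [0,0,-0.5],
    [0,0,-0.25],
    [0,0,-0.2],
    [0,0,0],
    [0,0,0],
    [0,0,0],
    [0,0,0],
    [0,0,0],
    [0,0,0],
    [0,0,0],
  ],
  jaw=[0.7,0.7,0.7,0.7,0.7,0.7,0.7,0.7,0,0,0,0,0,0],
  force=60,
)

```text
time: 4.95
tool_pos: [562.0, 162.3, 191.1]
tcp_rot: [179.9, -0.0, 99.5]
ft_force: [-2.9, -0.3, 5.5]
finger_gap: 12.3
grip_force: 58.6
```

Emit:
apply_moves(
  angular=[
    [0,0,0],
    [0,0,0],
    [0,0,0],
    [0,0,0],
    [0,0,0],
    [0,0,0],
    [0,0,0],
    [0,0,0],
    [0,0,0],
    [0,0,0],
    [0,0,0],
    [0,0,0],
    [0,0,0],
  ],
  travel=[
    [0,0,0.1],
    [0,0,0.2],
    [0,0,0.3],
    [0,0,0.4],
    [0,0,0.4],
    [0,0,0.4],
    [0,0,0.4],
    [0,0,0.4],
    [0,0,0.4],
    [0,0,0.3],
    [0,0,0.2],
    [0,0,0],
    [0,0,0],
  ],
  jaw=[0,0,0,0,0,0,0,0,0,0,0,0,0],
)

```text
time: 6.58
tool_pos: [561.5, 162.1, 329.5]
tcp_rot: [-179.9, 0.0, 99.5]
ft_force: [0.1, -0.1, -4.4]
finger_gap: 12.0
grip_force: 58.6
```

Emit:
apply_moves(
  angular=[
    [0,0,0],
    [0,0,0],
    [0,0,0],
    [0,0,0],
    [0,0,0],
    [0,0,0],
    [0,0,0],
    [0,0,0],
    [0,0,0],
    [0,0,0],
    [0,0,0],
    [0,0,0],
    [0,0,0],
    [0,0,0],
    [0,0,0],
    [0,0,0],
    [0,0,0],
    [0,0,0],
    [0,0,0],
  ],
  travel=[
    [-0.04,-0.2,0],
    [-0.07,-0.4,0],
    [-0.11,-0.6,0],
    [-0.15,-0.8,0],
    [-0.15,-0.8,0],
    [-0.15,-0.8,0],
    [-0.15,-0.8,0],
    [-0.15,-0.8,0],
    [-0.15,-0.8,0],
    [-0.15,-0.8,0],
    [-0.15,-0.8,0],
    [-0.15,-0.8,0],
    [-0.15,-0.8,0],
    [-0.15,-0.8,0],
    [-0.15,-0.8,0],
    [-0.11,-0.6,0],
    [-0.07,-0.4,0],
    [-0.07,-0.4,0],
    [-0.04,-0.2,0],
  ],
  jaw=[0,0,0,0,0,0,0,0,0,0,0,0,0,0,0,0,0,0,0],
)

```text
time: 8.95
tool_pos: [469.0, -334.6, 330.2]
tcp_rot: [-180.0, -0.0, 99.5]
ft_force: [-0.8, 0.5, -4.3]
finger_gap: 12.0
grip_force: 58.6
```

```bash
python3 - <<'E'
from bench import r
import cv2
s=r.sense();print(s["time"],s["tool_pos"],s["tcp_rot"],s["ft_force"])
a=r.snapshot("side")["color"][:,:,::-1][120:380,150:400]; b=r.snapshot("scene")["color"][:,:,::-1][100:360,150:300]
cv2.imwrite("pics/m1.png",cv2.resize(cv2.hconcat([a,b]),None,fx=2,fy=2,interpolation=cv2.INTER_CUBIC))
E
```

```text
8.95 [ 469.02780072 -334.56030771  330.23939804] [-1.79996767e+02 -2.43679576e-03  9.94960778e+01] [-0.84578995  0.49166886 -4.33162772]
```

View pics/m1.png

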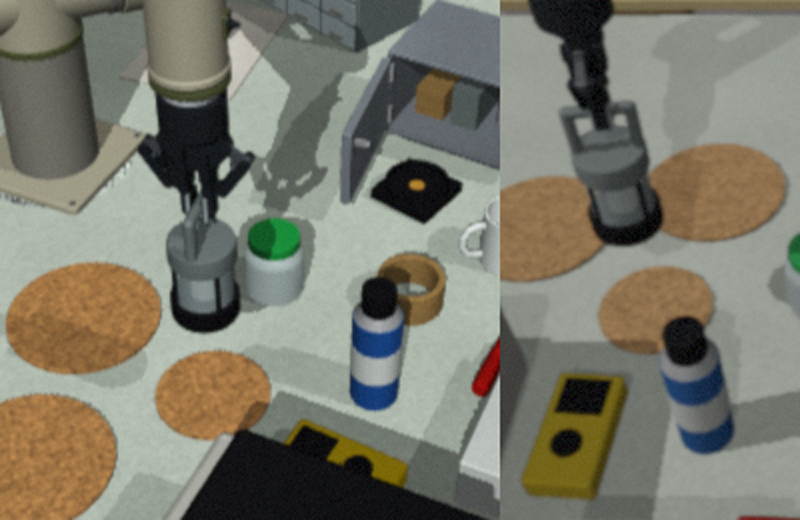

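The lamp is held upright over the small mat (side crop 205,300, mat at 213,393). Lowering it.

Emit:
apply_moves(
  angular=[
    [0,0,0],
    [0,0,0],
    [0,0,0],
    [0,0,0],
    [0,0,0],
    [0,0,0],
    [0,0,0],
    [0,0,0],
    [0,0,0],
    [0,0,0],
    [0,0,0],
    [0,0,0],
    [0,0,0],
  ],
  travel=[
    [0.05,0.02,-0.2],
    [0,0,-0.4],
    [0,0,-0.5],
    [0,0,-0.5],
    [0,0,-0.5],
    [0,0,-0.5],
    [0,0,-0.4],
    [0,0,-0.3],
    [0,0,-0.2],
    [0,0,-0.1],
    [0,0,-0.1],
    [0,0,-0.05],
    [0,0,0],
  ],
  jaw=[0,0,0,0,0,0,0,0,0,0,0,0,0],
)

```text
time: 10.68
tool_pos: [471.4, -333.0, 180.4]
tcp_rot: [180.0, 0.0, 99.5]
ft_force: [0.4, 0.3, -3.4]
finger_gap: 12.5
grip_force: 58.5
```

Emit:
apply_moves(
  angular=[
    [0,0,0],
    [0,0,0],
    [0,0,0],
  ],
  travel=[
    [0,0,-0.05],
    [0,0,-0.03],
    [0,0,0],
  ],
  jaw=[0,0,0],
)

```text
time: 11.05
tool_pos: [471.2, -332.9, 177.0]
tcp_rot: [-180.0, -0.0, 99.5]
ft_force: [-0.6, -0.6, -5.0]
finger_gap: 12.0
grip_force: 58.5
```

Emit:
apply_moves(
  angular=[
    [0,0,0],
    [0,0,0],
    [0,0,0],
    [0,0,0],
  ],
  travel=[
    [0,0,-0.025],
    [0,0,-0.02],
    [0,0,0],
    [0,0,0],
  ],
  jaw=[0,0,0,0],
)

```text
time: 11.55
tool_pos: [471.3, -333.0, 175.3]
tcp_rot: [-180.0, 0.0, 99.5]
ft_force: [-0.1, 0.0, -3.6]
finger_gap: 12.0
grip_force: 58.7
```

Emit:
apply_moves(
  angular=[
    [0,0,0],
    [0,0,0],
    [0,0,0],
  ],
  travel=[
    [0,0,-0.025],
    [0,0,0],
    [0,0,0],
  ],
  jaw=[0,0,0],
)

```text
time: 11.92
tool_pos: [471.6, -333.3, 175.3]
tcp_rot: [180.0, 0.1, 99.5]
ft_force: [-2.3, 1.1, 6.5]
finger_gap: 12.1
grip_force: 59.6
```

The force has gone positive, so the lamp is on the mat. Releasing.

Emit:
apply_moves(
  angular=[
    [0,0,0],
    [0,0,0],
    [0,0,0],
    [0,0,0],
    [0,0,0],
    [0,0,0],
    [0,0,0],
    [0,0,0],
  ],
  travel=[
    [0,0,0],
    [0,0,0],
    [0,0,0],
    [0,0,0],
    [0,0,0],
    [0,0,0],
    [0,0,0],
    [0,0,0],
  ],
  jaw=[0.2,0.4,0.6,0.6,0.6,0.6,0.6,0.6],
)

```text
time: 12.92
tool_pos: [471.3, -333.0, 174.3]
tcp_rot: [180.0, 0.0, 99.5]
ft_force: [-0.8, -0.1, -0.2]
finger_gap: 51.1
grip_force: 0.0
```

Emit:
apply_moves(
  angular=[
    [0,0,0],
    [0,0,0],
    [0,0,0],
    [0,0,0],
    [0,0,0],
    [0,0,0],
    [0,0,0],
    [0,0,0],
  ],
  travel=[
    [0,0,0.2],
    [0,0,0.4],
    [0,0,0.6],
    [0,0,0.7],
    [0,0,0.7],
    [0,0,0.7],
    [0,0,0.5],
    [0,0,0],
  ],
  jaw=[0.6,0.6,0.6,0.6,0.6,0.6,0.6,0.6],
)

```text
time: 13.92
tool_pos: [472.0, -333.6, 329.0]
tcp_rot: [179.8, 0.2, 99.5]
ft_force: [0.0, 0.2, -0.1]
finger_gap: 51.3
grip_force: 0.0
```

```bash
python3 - <<'E'
from bench import r
import cv2
s=r.sense();print(s["time"],s["tool_pos"],s["joint_pos"])
a=r.snapshot("side")["color"][:,:,::-1][120:380,150:400]; b=r.snapshot("scene")["color"][:,:,::-1][100:360,150:300]
cv2.imwrite("pics/m2.png",cv2.resize(cv2.hconcat([a,b]),None,fx=2,fy=2,interpolation=cv2.INTER_CUBIC))
E
```

```text
13.925 [ 472.02368135 -333.58386407  328.98890886] [-4.03309796e+01  2.75410153e+00  8.27455980e+01 -4.14981370e-04
  9.42530743e+01 -4.98485622e+01]
```

View pics/m2.png

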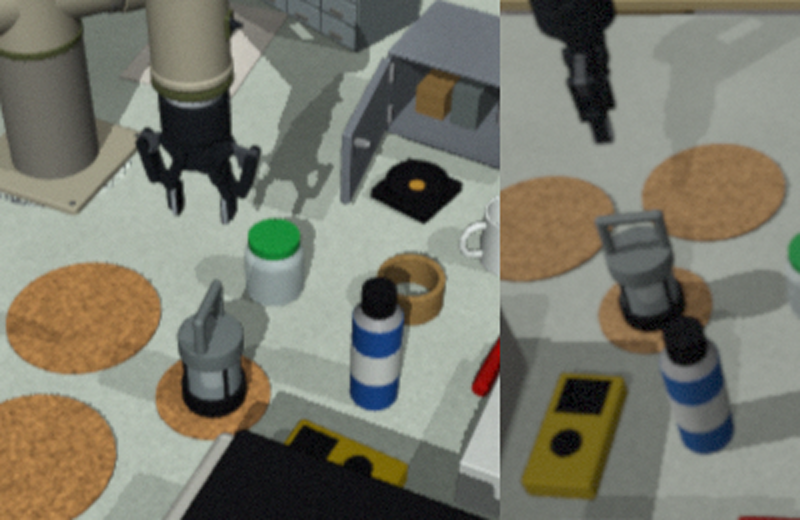

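The lamp stands upright near the middle of the small mat, at side crop (213,400). Next I'll move to the outer side of the door with the fingers shut, turning the tool by -90°.

Emit:
apply_moves(
  angular=[
    [0,0,0],
    [0,0,0],
    [0,0,-0.9375],
    [0,0,-0.9375],
    [0,0,-0.9375],
    [0,0,-0.9375],
    [0,0,-0.9375],
    [0,0,-0.9375],
    [0,0,-0.9375],
    [0,0,-0.9375],
    [0,0,-0.9375],
    [0,0,-0.9375],
    [0,0,-0.9375],
    [0,0,-0.9375],
    [0,0,0],
    [0,0,0],
    [0,0,0],
    [0,0,0],
    [0,0,0],
    [0,0,0],
  ],
  travel=[
    [-0.036,0.505,0],
    [-0.036,0.505,0],
    [-0.036,0.505,0],
    [-0.036,0.505,0],
    [-0.036,0.505,0],
    [-0.036,0.505,0],
    [-0.036,0.505,0],
    [-0.036,0.505,0],
    [-0.036,0.505,0],
    [-0.036,0.505,0],
    [-0.036,0.505,0],
    [-0.036,0.505,0],
    [-0.036,0.505,0],
    [-0.036,0.505,0],
    [-0.036,0.505,0],
    [-0.036,0.505,0],
    [-0.036,0.505,0],
    [-0.036,0.505,0],
    [-0.036,0.505,0],
    [-0.036,0.505,0],
  ],
  jaw=[0,0,0,0,0,0,0,0,0,0,0,0,0,0,0,0,0,0,0,0],
)

```text
time: 16.52
tool_pos: [441.3, 72.6, 325.7]
tcp_rot: [-180.0, 0.0, 9.6]
ft_force: [-0.6, 0.4, -0.4]
finger_gap: -0.0
grip_force: 0.0
```

Emit:
apply_moves(
  angular=[
    [0,0,0],
    [0,0,0],
    [0,0,0],
    [0,0,0],
    [0,0,0],
    [0,0,0],
    [0,0,0],
    [0,0,0],
  ],
  travel=[
    [0,0,-0.3],
    [0,0,-0.7],
    [0,0,-0.7],
    [0,0,-0.7],
    [0,0,-0.7],
    [0,0,-0.5],
    [0,0,-0.3],
    [0,0,0],
  ],
  jaw=[0,0,0,0,0,0,0,0],
)

```text
time: 17.52
tool_pos: [441.5, 70.9, 169.1]
tcp_rot: [-180.0, 0.1, 9.5]
ft_force: [0.3, -0.4, 0.0]
finger_gap: -0.3
grip_force: 0.0
```

```bash
python3 - <<'E'
import numpy as np
H=np.array([477,247.5]);c=-5.
p0=np.array([443,70.])
for k,a in enumerate([76.6]+list(np.arange(68,-1,-8))+[0,-.5]):
    t=np.radians(c-a);d=np.array([np.cos(t),np.sin(t)]);n=np.array([d[1],-d[0]])
    p=H+170*d+26*n;print(a,p.round(1),((p-p0)/40).round(3));p0=p
E
```

```text
76.6 [476.1  75.5] [0.828 0.138]
68 [501.8  77.3] [0.643 0.045]
60 [525.3  82.4] [0.586 0.128]
52 [547.8  90.8] [0.563 0.208]
44 [568.9 102.1] [0.528 0.284]
36 [588.2 116.3] [0.483 0.355]
28 [605.4 133.1] [0.429 0.419]
20 [620.1 152.1] [0.367 0.475]
12 [632.  172.9] [0.297 0.521]
4 [640.8 195.2] [0.222 0.557]
0 [644.1 206.8] [0.081 0.289]
-0.5 [644.4 208.2] [0.009 0.036]
```

Emit:
apply_moves(
  angular=[
    [0,0,0],
    [0,0,0],
    [0,0,0],
    [0,0,0.5],
    [0,0,0.5],
    [0,0,0.5],
    [0,0,0.5],
    [0,0,0.5],
    [0,0,0.5],
    [0,0,0.5],
    [0,0,0.5],
    [0,0,0.5],
    [0,0,0.5],
    [0,0,0.5],
    [0,0,0.5],
    [0,0,0.5],
    [0,0,0.5],
    [0,0,0],
  ],
  travel=[
    [0.34,0.046,0],
    [0.28,0.046,0],
    [0.25,0.046,0],
    [0.32,0.022,0],
    [0.32,0.022,0],
    [0.293,0.064,0],
    [0.293,0.064,0],
    [0.281,0.104,0],
    [0.281,0.104,0],
    [0.264,0.142,0],
    [0.264,0.142,0],
    [0.241,0.178,0],
    [0.241,0.178,0],
    [0.215,0.21,0],
    [0.215,0.21,0],
    [0.183,0.237,0],
    [0.183,0.237,0],
    [0,0,0],
  ],
  jaw=[0,0,0,0,0,0,0,0,0,0,0,0,0,0,0,0,0,0],
)

```text
time: 19.77
tool_pos: [621.5, 153.7, 170.1]
tcp_rot: [-180.0, -0.0, 65.5]
ft_force: [0.3, -0.1, 0.3]
finger_gap: -0.1
grip_force: 0.0
```

```bash
python3 - <<'E'
from bench import r
import cv2
b=r.snapshot("scene")["color"][:,:,::-1][130:330,370:600]; a=r.snapshot("side")["color"][:,:,::-1][60:260,310:480]
cv2.imwrite("pics/d1.png",cv2.resize(cv2.hconcat([a,b]),None,fx=2,fy=2,interpolation=cv2.INTER_CUBIC))
E
```

```text
(no output)
```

View pics/d1.png

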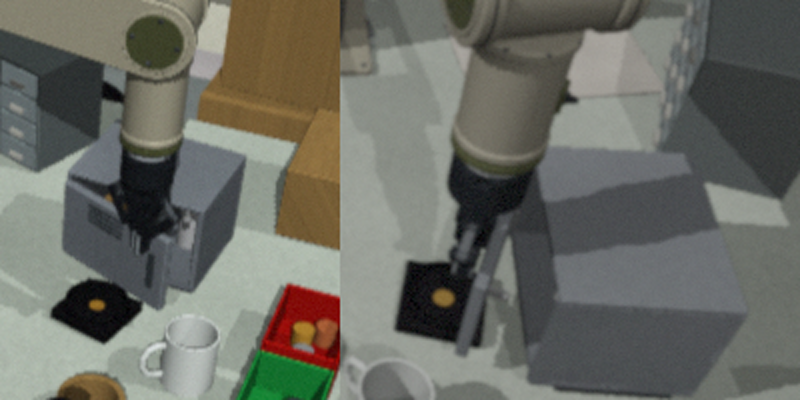

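The fingers are pushing the door, which is about 20° from shut (free edge at scene crop (465,345)). I'll keep pushing along the arc.

Emit:
apply_moves(
  angular=[
    [0,0,0.5],
    [0,0,0.5],
    [0,0,0.5],
    [0,0,0.5],
    [0,0,0.5],
    [0,0,0],
    [0,0,0],
    [0,0,0],
  ],
  travel=[
    [0.148,0.26,0],
    [0.148,0.26,0],
    [0.11,0.278,0],
    [0.11,0.278,0],
    [0.04,0.145,0],
    [0.02,0.07,0],
    [0,0,0],
    [0,0,0],
  ],
  jaw=[0,0,0,0,0,0,0,0],
)

```text
time: 20.88
tool_pos: [643.9, 204.8, 170.3]
tcp_rot: [-180.0, -0.0, 85.5]
ft_force: [0.0, 0.1, 0.1]
finger_gap: -0.1
grip_force: 0.0
```

Emit:
apply_moves(
  angular=[
    [0,0,0],
    [0,0,0],
    [0,0,0],
    [0,0,0],
  ],
  travel=[
    [0,0.05,0],
    [0,0.05,0],
    [0,0,0],
    [0,0,0],
  ],
  jaw=[0,0,0,0],
)

```text
time: 21.38
tool_pos: [644.0, 209.0, 170.3]
tcp_rot: [-180.0, -0.0, 85.5]
ft_force: [-0.3, -0.1, 0.2]
finger_gap: 0.2
grip_force: 0.0
```

Emit:
apply_moves(
  angular=[
    [0,0,0],
    [0,0,0],
    [0,0,0],
    [0,0,0],
  ],
  travel=[
    [0,0.05,0],
    [0,0.05,0],
    [0,0,0],
    [0,0,0],
  ],
  jaw=[0,0,0,0],
)

```text
time: 21.88
tool_pos: [644.1, 210.5, 170.3]
tcp_rot: [-180.0, 0.2, 85.4]
ft_force: [-2.2, -10.0, 2.5]
finger_gap: -0.0
grip_force: 5.0
```

It met a firm 10 N stop. Backing off and checking.

Emit:
apply_moves(
  angular=[
    [0,0,0],
    [0,0,0],
    [0,0,0],
    [0,0,0],
    [0,0,0],
    [0,0,0],
    [0,0,0],
    [0,0,0],
    [0,0,0],
    [0,0,0],
    [0,0,0],
  ],
  travel=[
    [-0.02,-0.3,0],
    [-0.04,-0.5,0],
    [-0.04,-0.5,0],
    [-0.2,-0.3,0.5],
    [-0.3,0,0.7],
    [-0.4,0,0.7],
    [-0.8,0,0.7],
    [-0.8,0,0.7],
    [-0.8,0,0.4],
    [-0.8,0,0],
    [0,0,0],
  ],
  jaw=[0,0,0,0,0,0,0,0,0,0,0],
)

```text
time: 23.25
tool_pos: [474.9, 148.0, 319.0]
tcp_rot: [179.9, -0.0, 85.5]
ft_force: [-0.1, -0.0, -0.6]
finger_gap: -0.2
grip_force: 0.0
```

```bash
python3 - <<'E'
from bench import r
import cv2
print(r.sense()["tool_pos"])
s=r.snapshot("scene")["color"][:,:,::-1];a=r.snapshot("side")["color"][:,:,::-1]
f=lambda i,w,h:cv2.resize(i,(w,h),interpolation=cv2.INTER_CUBIC)
cv2.imwrite("pics/d2.png",cv2.vconcat([cv2.hconcat([f(a[115:235,310:440],325,300),f(s[190:330,420:570],322,300)]),cv2.hconcat([f(a[260:360,200:300],325,300),f(s[190:290,180:287],322,300)])]))
E
```

```text
[474.93475206 148.04129337 319.00903512]
```

View pics/d2.png

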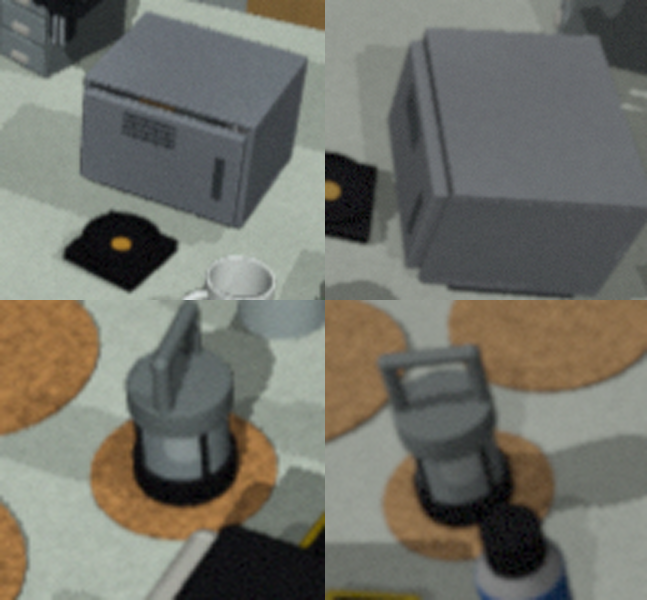

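The door is flush and parallel to the cabinet front, and the lamp is upright with its whole base on the small mat. The arm is clear of everything, so I'll hand in.

```bash
python3 -c "
from bench import r
print(r.hand_in())"
```

```text
the job is handed in; nothing more can be done
None
```

The job is handed in: by the last pictures, the lamp stands upright with its whole base on the smallest cork mat, released, the cabinet door is shut, and the arm is clear; the hand-in call gave no verdict.

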